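Clip the thermometer onto the sugar pot

ROBOT

A 6-joint arm with a two-finger parallel gripper is mounted at the origin on a cart in front of the work surface, level with it; the furniture and walls round the work are solid. World frame = base frame: x ahead of the robot, y to its left, z up, the work surface at z = 0. Lengths are in m, angles in rad, forces in N, time in s.
With the tool pointing down it reaches from about 0.35 to 0.975 m from the base axis. Payload 7.1 kg.
Tool frame: the origin (TCP) lies midway between the tips of the shut fingers; the grasp point (between the pads) lies 19 mm behind it; z points along the fingers, y is the line along which they close (so a half turn about z gives the same grasp; the last joint's range is limited). The gripper opens to 88 mm and grips with 3 to 60 N. Pads are 20 mm wide; open, the fingers measure 115 mm over their backs; the gripper's body (75 mm by 178 mm) begins 61 mm behind the grasp point.
Start: joints at [1.104, 0.423, 1.63, -0, 1.089, -0.019], TCP at [0.271, 0.563, 0.223] pointing down, gripper open.
Joint ranges: [-3, 3], [-0.9, 2.11], [0.09, 2.58], [-1.31, 4.45], [0.11, 2.69], [-2.54, 2.54]. Speed limits (rad/s): [2.39, 2.39, 3.01, 3.14, 3.14, 3.14].

INTERFACE

Orientations are given as a unit quaternion [w, x, y, z].
In Python, from station import move_pose, movel, movej, command_gripper, wait, inverse_kinematics, read_camera, camera_info, MotionError, job_done, get_time, get_joint_pos, get_qvel, get_effort, get_tcp_pos, get_ee_rot, get_ft_force, get_ft_torque, get_grip_width, get_finger_force gives the robot as it stands. Calls block until the motion is done:
- move_pose(position, orientation): joint-space move of the TCP to a pose.
- movel(position, frame=None, v=0.15, until_force=None): straight line of the TCP; frame=None keeps the orientation; v is the mean speed in m/s. With until_force (N) it stops when the force on the tool has changed by that much, and returns True; else False.
- movej(angles): joint-space move.
- command_gripper(opening): opening from 0.0 (shut) to 1.0 (fully open); the grip force is fixed at half the most; returns when the fingers have stopped.
- wait(seconds).
- inverse_kinematics(position, orientation): joint angles nearest the present ones, or None.
- read_camera(name): name is "scene" or "top" or "wrist"; returns the picture (480x640x3 uint8, red, green, blue); there is no depth.
- camera_info(name): a dict with "intrinsics" (3x3 intrinsics, pixels), "dist" ([k1, k2, p1, p2, k3] as OpenCV has them; the pictures are not rectified), "T" (4x4, takes a point from camera to world coordinates); the wrist camera has in their place "tool_from_camera" (4x4, takes a point from camera to tool coordinates, whose origin is the TCP and whose axes are the flange's). Camera axes: x right, y up, looking along -z (the intrinsics and any distortion apply to the point x, -y, -z); pixel columns grow to the right and rows downward; lengths in m; the calibration is good to about 2 mm. A picture is of the moment at which its call begins: read the wrist's pose just before it. camera_info takes no time and is no camera call.
A pose or a line that the arm cannot do raises MotionError and nothing moves.
- job_done(): hands the job in; it is judged then, once.
Readings, each from a call of its own:
- get_time(): time.
- get_joint_pos(): joint angles.
- get_qvel(): joint speeds.
- get_effort(): joint torques, N m.
- get_tcp_pos(): TCP position.
- get_ee_rot(): TCP orientation.
- get_ft_force(): force on the tool from outside, world axes, zero at the start.
- get_ft_torque(): the same for the moment, N m.
- get_grip_width(): opening from 0.0 (shut) to 1.0 (fully open).
- get_finger_force(): force on a finger pad.
Only numpy, scipy, OpenCV 4.12 (cv2) and the standard library are available. Lean on these libraries where they do the work, as an engineer would, in place of code of your own. Each camera call takes 0.05 s, during which the arm holds its last target. There are 200 camera calls.

TASK

Get the pot ready for boiling sugar. Lift the lid off and lay it flat, knob up, in the middle of the round cork mat; then squeeze the spring clip off the steel tongue of its wooden stand and clip it fully down onto the pot's rim, upright and with its guide tube inside the pot; finally take the probe thermometer out of the stand and lower it through the guide tube until its red collar rests on the tube. Leave the pot standing where it is and do not knock over the spice jars and the salt shaker behind it.

Things in the scene. Friction and masses are not known exactly. Their poses are not given: they have to be found in the camera images.
- lid_knob (a point): Centre of the black knob (28 mm across, 22 mm tall, on a thin neck) of the pot's lid: stainless-steel disc 191 mm wide, about 0.3 kg, on the pot at the start. The knob's centre is 52 mm above the lid's underside (a 166 mm wide plug, 8 mm deep, inside the rim; the lid's flange lies on the rim) and 28 mm above the dome. z: up out of the lid.
- mat_top (a point): Centre of the top face of the round cork mat: 210 mm wide, 10 mm thick, lying fixed on the worktop to the left or right of the pot. Lid underside flat on it: the knob centre is then 52 mm above this point.
- pot_rim (a point): Centre of the pot's rim circle, level with the rim's top edge. Stainless-steel pot, about 1.4 kg, loose on a wooden trivet; outer diameter 184 mm, wall vertical, 4 mm thick (its middle 90 mm from this point), 91 mm deep inside. x axis: through the two loop handles that stick out 39 mm at +x and -x (73 mm wide, 20 mm below the rim); the rim is clear at +y and -y. z: up.
- stand_tongue (a point): Middle of the top edge of the stand's upright steel tongue (4 mm thick along y, 30 mm wide along x, 40 mm high), 114 mm above the worktop, on which the clip sits at the start. The stand is a fixed wooden block, 150 (x) x 64 (y) x 74 mm; stand and cork mat lie on opposite sides of the pot.
- stand_hole (a point): Mouth of the stand's hole, 10 mm wide and 70 mm deep, straight down, in the top face of the block 74 mm above the worktop, in which the probe stands at the start; 90 mm from the tongue.
- clip_grip (a point): Grasp point of the steel spring clip (0.09 kg), 42 mm above clip_seat: midway between its two rubber-faced grips when squeezed. z up, x along the rim, +y to the side that must be inside the pot. The grips (24 mm wide along x, 25 to 59 mm above clip_seat) are squeezed together along y: fixed vertical one at +y, outer face 13 mm from this point; sprung lever at -y (see joint clip_lever).
- clip_seat (a point): Underside of the clip's bridge, in the middle of the 4 mm gap between its jaws; 42 mm straight below and 3 mm to -y of clip_grip, same axes. It rests on the rim's top edge, over the middle of the wall, when the clip is fully down. Fixed jaw at +y (inner face 2 mm from here, vertical), sprung jaw at -y, both reaching 32 mm down; fully squeezed, the jaws' pads stand 13 to 20 mm apart.
- clip_guide (a point): Centre of the mouth of the clip's guide tube, at x = -40, y = +28, z = +12 mm from clip_seat in the clip's axes. The upright tube is 28 mm long, 12 mm wide inside, its top 6 mm a funnel opening to 20 mm (25 mm outside). The probe's collar rests on this mouth.
- clip_lever (a joint): Hinge of the clip's sprung lever (rad). 0: jaws grip a 4 mm wall; the lever leans outward, its top 29 mm to -y of clip_grip. +0.42: squeezed to its stop, lever vertical, 26 mm over both grips, jaws wide open. -0.13: jaws shut on nothing. The spring closes the jaws; squeezing takes about 6 N at first and 13 N at the stop.
- probe_grip (a point): Centre of the dark grey cylindrical head (23 mm across, 66 mm tall, red ring near its top) of the probe thermometer, 60 g, standing upright in the stand's hole at the start. z: up along its axis; it may be grasped at any angle about it.
- probe_collar (a point): Centre of the underside of the probe's red collar (26 mm wide, 5 mm thick) at the foot of the head, 38 mm below the head's centre.
- probe_tip (a point): Rounded tip of the probe's steel stem (8 mm thick, 68 mm long below the collar), 106 mm below the head's centre.
- spice_a: Spice jar with red cap at the back, 45 mm wide, 106 mm tall; origin at its foot. Leave it alone.
- spice_b: Second spice jar with red cap next to it, same size. Leave it alone.
- salt_shaker: Salt shaker at the back, 44 mm wide, 90 mm tall; origin at its foot. Leave it alone.
Things that resemble listed ones, but are neither listed nor needed, are in the scene too. Leave any pink look-alike of the part that bears clip_grip alone.

How it is judged:
On the way, in this order (a step that is already met when the one before it is completed fails the run):
1. the lid lies on the cork mat, knob up, and is let go (distance between lid_knob and mat_top below 0.068 m and z of lid_knob in the frame of mat_top between 0.045 and 0.056 m and angle between lid_knob's own z axis and vertical below 0.08 rad and contact force between the fingers and lid below 0.3 N), for 0.2 s.
2. the clip grips the pot's rim, fully down, and is let go (horizontal distance between clip_seat and pot_rim between 0.085 and 0.095 m and z of clip_seat in the frame of pot_rim below 0.005 m and horizontal distance between clip_guide and pot_rim below 0.082 m and angle between clip_seat's own z axis and vertical below 0.13 rad and value of joint clip_lever between -0.06 and 0.08 rad and contact force between clip and pot above 1 N and contact force between the fingers and clip below 0.3 N), for 0.2 s.
At the end, for the whole second after the job is handed in: Lid flat, knob up, within 4 cm of the mat's centre; clip gripping the pot's wall, bridge within 5 mm of the rim, within 7 degrees of upright, guide tube inside the pot; probe in the tube, collar within 6 mm of its mouth, within 11 degrees of upright; all at rest (distance between lid_knob and mat_top below 0.068 m and z of lid_knob in the frame of mat_top between 0.045 and 0.056 m and angle between lid_knob's own z axis and vertical below 0.08 rad and horizontal distance between clip_seat and pot_rim between 0.085 and 0.095 m and z of clip_seat in the frame of pot_rim below 0.005 m and horizontal distance between clip_guide and pot_rim below 0.082 m and angle between clip_seat's own z axis and vertical below 0.13 rad and value of joint clip_lever between -0.06 and 0.08 rad and contact force between clip and pot above 1 N and distance between probe_collar and clip_guide below 0.006 m and z of probe_tip in the frame of clip_guide below -0.055 m and angle between probe_collar's own z axis and vertical below 0.2 rad and angular speed of probe below 0.3 rad/s and linear speed of lid below 0.02 m/s); the robot touches nothing.
It fails at once if the pot is pushed more than 4 cm from its place or tipped (distance of pot_rim from where it was at the start of the episode above 0.04 m or angle between pot_rim's own z axis and vertical above 0.12 rad).
It fails at once if a spice jar or the salt shaker is knocked over (angle between any of spice_a, spice_b, salt_shaker's own z axis and vertical above 0.5 rad).
It also fails if it takes over 69 s, if anything falls off the work surface, if the arm or the gripper's body presses on something with over 40 N, if the wrist force passes 120 N, or if a joint passes its speed limit or range.

## Working session

There is one attempt and no reset: what is moved stays moved. The work goes in short steps, each a Python script; the robot and the scene stay as the last script left them, time stands still between calls to the robot, and variables do not carry over. Pictures are saved under pics/ and viewed, at most 10 in all, crops included, and the job is handed in when it is done.

```bash
ls; mkdir -p pics; python3 - <<'E'
from station import *
import cv2,numpy as np
np.set_printoptions(precision=4,suppress=True)
for n in("scene","top"):
    im=read_camera(n); cv2.imwrite(f"pics/{n}0.png",im[:,:,::-1])
for n in("scene","top","wrist"):
    print(n,camera_info(n))
print(get_ee_rot(),get_time())
E
```

```text
pics
scene {'intrinsics': array([[507.4031,   0.    , 324.5731],
       [  0.    , 507.4031, 241.9757],
       [  0.    ,   0.    ,   1.    ]]), 'dist': array([-0.0002,  0.    ,  0.    ,  0.    ,  0.    ]), 'T': array([[ 0.8772,  0.3421, -0.337 ,  0.1732],
       [-0.4797,  0.5933, -0.6464, -0.5966],
       [-0.0212,  0.7287,  0.6845,  0.7702],
       [ 0.    ,  0.    ,  0.    ,  1.    ]])}
top {'intrinsics': array([[438.5825,   0.    , 318.1451],
       [  0.    , 438.5825, 238.1381],
       [  0.    ,   0.    ,   1.    ]]), 'dist': array([0.0018, 0.    , 0.    , 0.    , 0.    ]), 'T': array([[ 0.0013,  0.9928, -0.1198,  0.3783],
       [-1.    ,  0.0008, -0.004 ,  0.0253],
       [-0.0039,  0.1198,  0.9928,  1.092 ],
       [ 0.    ,  0.    ,  0.    ,  1.    ]])}
wrist {'intrinsics': array([[393.6503,   0.    , 318.7272],
       [  0.    , 393.6503, 239.3154],
       [  0.    ,   0.    ,   1.    ]]), 'dist': array([-0.0871,  0.    ,  0.    ,  0.    ,  0.    ]), 'tool_from_camera': array([[ 0.0013,  0.9701,  0.2426,  0.0646],
       [ 1.    , -0.0011, -0.0011, -0.0004],
       [-0.0008,  0.2426, -0.9701, -0.1616],
       [ 0.    ,  0.    ,  0.    ,  1.    ]])}
[-0.0002  0.222   0.975  -0.0007] 0.1
```

View pics/scene0.png

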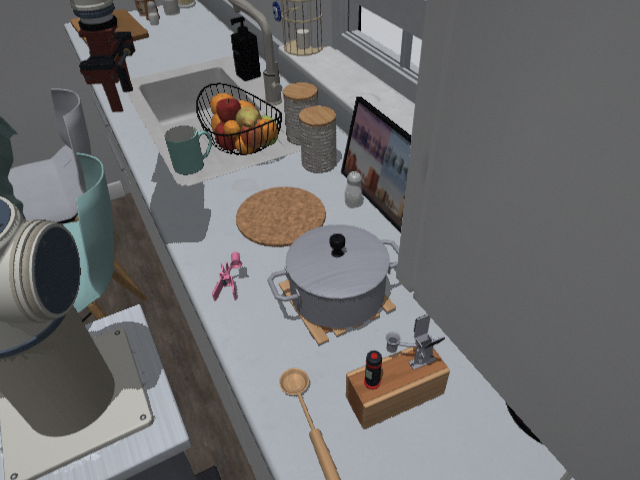

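View pics/top0.png

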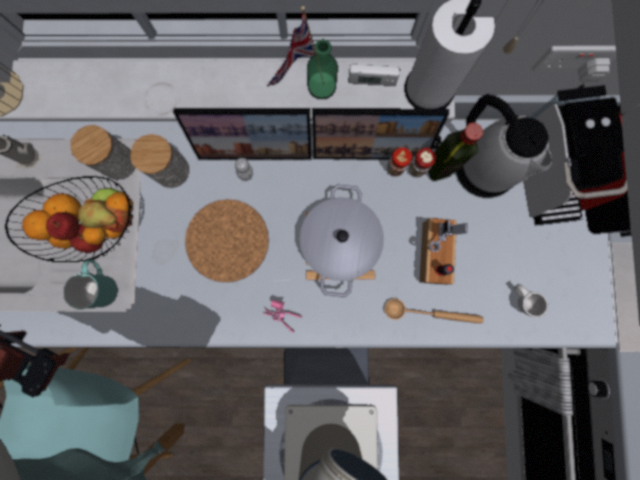

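The scene picture shows the knob at (337,241), the mat at (281,216), and the probe head at (374,368). The clip on its tongue is at about (424,345). In the top picture the knob is at (342,236), the mat at (227,240), and the stand spans about (427–455, 218–284). The pink decoy clip is to the left of the pot.

```bash
cat > h.py <<'E'
from station import *
import cv2,numpy as np
from scipy.spatial.transform import Rotation as R
np.set_printoptions(precision=4,suppress=True)
def camT(n):
    ci=camera_info(n)
    if n!="wrist": return ci["T"]
    q=get_ee_rot(); T=np.eye(4); T[:3,:3]=R.from_quat([q[1],q[2],q[3],q[0]]).as_matrix(); T[:3,3]=get_tcp_pos()
    return T@ci["tool_from_camera"]
def ray(n,px,T=None):
    ci=camera_info(n); T=camT(n) if T is None else T
    u=cv2.undistortPoints(np.array([[px]],float),ci["intrinsics"],ci["dist"])[0,0]
    return T[:3,3],T[:3,:3]@np.array([u[0],-u[1],-1.])
def onz(n,px,z,T=None):
    o,d=ray(n,px,T); return o+d*(z-o[2])/d[2]
def tri(*rs):
    A=[];b=[]
    for o,d in rs:
        d=d/np.linalg.norm(d); P=np.eye(3)-np.outer(d,d); A.append(P); b.append(P@o)
    A=np.vstack(A); b=np.hstack(b); x=np.linalg.lstsq(A,b,rcond=None)[0]
    return x,np.linalg.norm(A@x-b)
def proj(n,X,T):
    ci=camera_info(n); p=np.linalg.inv(T)@np.append(X,1)
    return cv2.projectPoints(np.array([[p[0],-p[1],-p[2]]]),np.zeros(3),np.zeros(3),ci["intrinsics"],ci["dist"])[0].ravel()
def down(th):  # tool pointing down, tool y axis (closing line) at world angle th
    y=np.array([np.cos(th),np.sin(th),0]); z=np.array([0,0,-1.]); x=np.cross(y,z)
    q=R.from_matrix(np.c_[x,y,z]).as_quat(); return np.array([q[3],q[0],q[1],q[2]])
E
python3 - <<'E'
from h import *
print("knob",tri(ray("scene",(337,241)),ray("top",(342,236))))
print("probe top",tri(ray("scene",(374,356)),ray("top",(446,269))))
print("mat",onz("top",(227,240),.01),onz("scene",(281,216),.01))
for p in((427,284),(454,284),(455,219),(428,219)): print(onz("top",p,.074))
im=cv2.imread("pics/top0.png")[200:300,385:485]; a=cv2.resize(im,(400,400),interpolation=3)
im=cv2.imread("pics/scene0.png")[305:405,340:440]; b=cv2.resize(im,(400,400),interpolation=3)
cv2.imwrite("pics/crop.png",np.hstack([a,b]))
q=get_joint_pos()
for th in(0,np.pi/2,-np.pi/2,np.pi): print(th,inverse_kinematics([.35,-.23,.35],down(th)))
E
```

```text
knob (array([ 0.4968, -0.0226,  0.1531]), np.float64(0.0007766622143398732))
probe top (array([ 0.4281, -0.2492,  0.138 ]), np.float64(0.0029215232726237917))
mat [0.5041 0.2562 0.01  ] [0.5021 0.2491 0.01  ]
[ 0.3949 -0.2218  0.074 ]
[ 0.3949 -0.284   0.074 ]
[ 0.5467 -0.2917  0.074 ]
[ 0.5467 -0.2284  0.074 ]
0 [-0.6098 -0.0402  1.9066 -0.      1.2752 -0.6098]
1.5707963267948966 [-0.6098 -0.0402  1.9066 -0.      1.2752 -2.1806]
-1.5707963267948966 [-0.6098 -0.0402  1.9066 -0.      1.2752  0.961 ]
3.141592653589793 [-0.6098 -0.0402  1.9066 -0.      1.2752  2.5318]
```

View pics/crop.png

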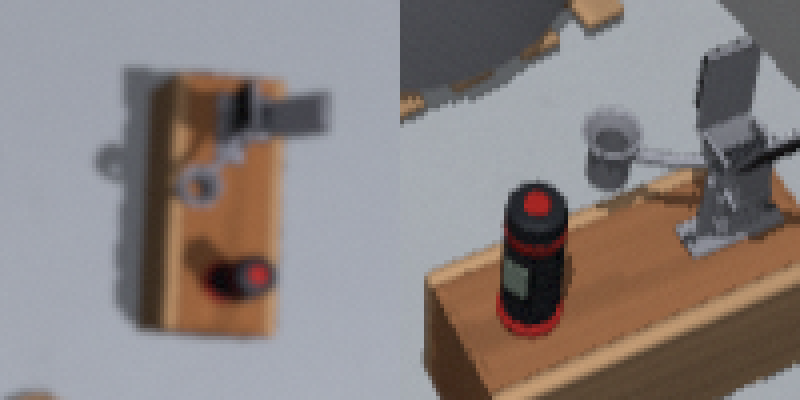

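The right-hand crop shows the clip's guide tube pointing towards the pot and the robot. So the clip's axes are roughly the world axes, and it goes on the pot's right side without turning. Next is the lid.

```bash
python3 - <<'E'
from h import *
k=np.array([.4968,-.0226,.153]); m=np.array([.503,.252])
o=down(0)
move_pose(k+[0,0,.09],o)
print(movel(k+[0,0,-.018],until_force=6))
command_gripper(0); print("w",get_grip_width()*88,get_finger_force(),get_tcp_pos())
movel([*k[:2],.235]); print("w",get_grip_width()*88,get_finger_force())
movel([*m,.235],v=.25)
movel([*m,.06],v=.2)
print(movel([*m,.034],v=.03,until_force=2),get_tcp_pos(),get_ft_force())
command_gripper(.7); wait(.1)
p=get_tcp_pos(); movel([*m,.20],v=.25)
o2=down(-np.pi/2)
move_pose([.42,-.02,.30],o2)
T1=camT("wrist"); a=read_camera("wrist")
move_pose([.40,-.22,.27],o2)
T2=camT("wrist"); b=read_camera("wrist")
t=read_camera("top")
np.savez("w1.npz",T1=T1,a=a,T2=T2,b=b,t=t)
cv2.imwrite("pics/w1.png",a[:,:,::-1]);cv2.imwrite("pics/w2.png",b[:,:,::-1]);cv2.imwrite("pics/t1.png",t[:,:,::-1])
print(get_time())
E
```

```text
False
w 27.662538187423635 29.999932050704956 [ 0.4969 -0.0226  0.135 ]
w 27.63811931986358 29.99951809644699
True [0.503  0.2521 0.045 ] [ 1.315   0.6016 -1.0229]
11.525
```

View pics/w1.png

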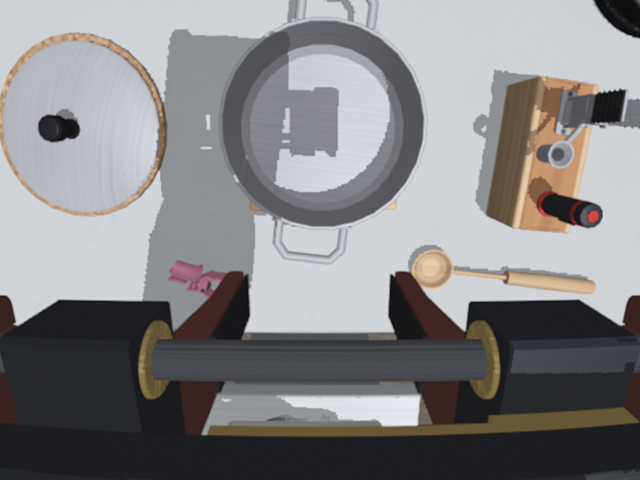

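View pics/w2.png

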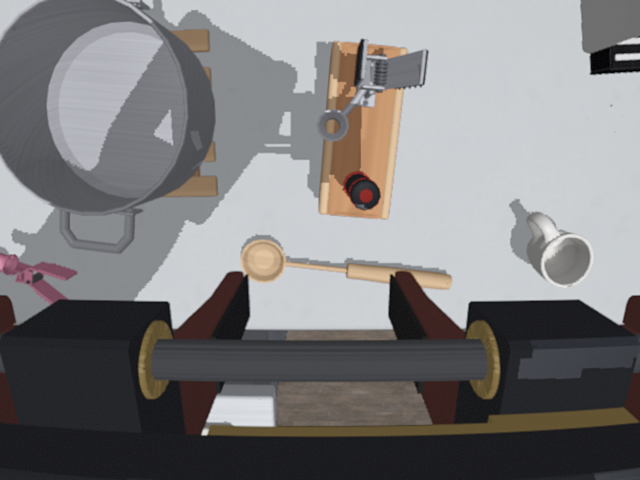

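The lid lies on the mat. In w1 the pot rim spans columns 220–427 and rows 16–229, the guide ring is at (560,153), and the probe top is at (593,215). In w2 the guide ring is at (333,124) and the probe top at (365,196).

```bash
python3 - <<'E'
from h import *
from scipy.optimize import minimize
d=np.load("w1.npz"); g=cv2.GaussianBlur(cv2.cvtColor(d["a"],7),(3,3),0).astype(float)
ci=camera_info("wrist"); Ti=np.linalg.inv(d["T1"]); ph=np.linspace(0,2*np.pi,180,endpoint=False)
def samp(c,r):
    P=np.c_[c[0]+r*np.cos(ph),c[1]+r*np.sin(ph),np.full(180,c[2]),np.ones(180)]@Ti.T
    uv=cv2.projectPoints(P[:,:3]*[1,-1,-1],np.zeros(3),np.zeros(3),ci["intrinsics"],ci["dist"])[0].reshape(-1,2).astype(np.float32)
    return cv2.remap(g.astype(np.float32),uv[:,0],uv[:,1],1).ravel()
f=lambda c:-np.mean(samp(c,.0905)-.5*samp(c,.0865)-.5*samp(c,.0945))
best=min((minimize(f,[.497+a,-.023+b,z],method="Nelder-Mead",options=dict(initial_simplex=np.array([.497+a,-.023+b,z])+np.array([[0,0,0],[.003,0,0],[0,.003,0],[0,0,.003]]))) for a in(-.006,0,.006) for b in(-.006,0,.006) for z in(.104,.109,.114)),key=lambda r:r.fun)
print("pot",best.x,best.fun)
print("guide",tri(ray("wrist",(560,153),d["T1"]),ray("wrist",(333,124),d["T2"])),onz("wrist",(333,124),.126,d["T2"]),onz("wrist",(560,153),.126,d["T1"]))
print("probetop",tri(ray("wrist",(593,215),d["T1"]),ray("wrist",(365,196),d["T2"])),onz("wrist",(365,196),.145,d["T2"]),onz("wrist",(593,215),.145,d["T1"]))
c=d["b"][30:230,300:450,::-1]; cv2.imwrite("pics/c2.png",cv2.resize(c,(450,600),interpolation=3))
E
```

```text
pot [ 0.4988 -0.0234  0.1044] -36.70985412597656
guide (array([ 0.4803, -0.2306,  0.1226]), np.float64(0.0001368302743170795)) [ 0.4801 -0.2304  0.126 ] [ 0.4805 -0.2285  0.126 ]
probetop (array([ 0.4292, -0.2536,  0.146 ]), np.float64(0.0011466448223652142)) [ 0.4283 -0.2537  0.145 ] [ 0.4299 -0.2543  0.145 ]
```

View pics/c2.png

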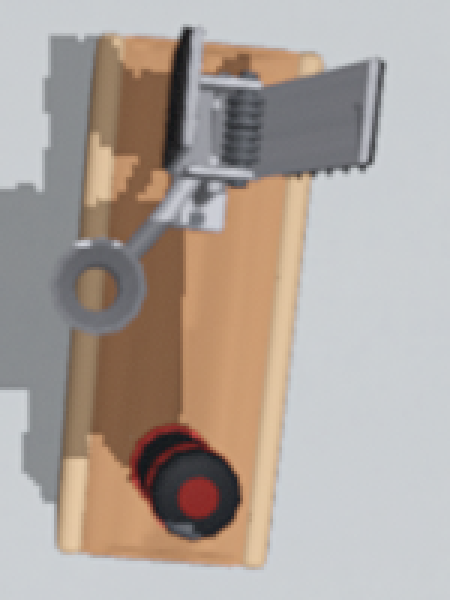

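The crop shows the ring at about (332.3,125) in full-picture pixels. The block's right edge runs from (408,48) to (388,219) and the lever's top edge from (428,50) to (424,85). The fixed grip's top edge runs from (365,40) to (360,85). Next I work out yaw.

```bash
python3 - <<'E'
from h import *
d=np.load("w1.npz"); T=d["T2"]
P=lambda x,y,z:onz("wrist",(300+x/3,30+y/3),z,T)
for n,a,b,z in(("right",(265,568),(325,55),.070),("left",(60,550),(100,35),.070),("lever",(372,165),(383,62),.168),("fixed",(182,168),(200,28),.173),("near",(60,552),(262,568),.072),("far",(100,33),(325,55),.072)):
    A,B=P(*a,z),P(*b,z); v=B-A; print(n,A[:2],B[:2],np.arctan2(v[1],v[0]),np.linalg.norm(v))
print("guide",P(97,285,.126),"probe",P(198,497,.145))
E
```

```text
right [ 0.3963 -0.285 ] [ 0.5471 -0.297 ] -0.07929779080788353 0.15131177288683456
left [ 0.4018 -0.221 ] [ 0.5518 -0.2321] -0.07402819203349328 0.15038909695133404
lever [ 0.5032 -0.2871] [ 0.5243 -0.2885] -0.06742315445450466 0.02110421004626829
fixed [ 0.5014 -0.246 ] [ 0.5292 -0.2492] -0.11396665729445322 0.02799884979912799
near [ 0.4015 -0.221 ] [ 0.3967 -0.2837] -1.6482204781267422 0.06293949319181669
far [ 0.5519 -0.232 ] [ 0.5467 -0.2966] -1.650917776437519 0.06475893374026817
guide [ 0.4793 -0.23    0.126 ] probe [ 0.4285 -0.2544  0.145 ]
```

```bash
python3 - <<'E'
from h import *
from scipy.optimize import minimize
d=np.load("w1.npz"); ci=camera_info("wrist"); ph=np.linspace(0,2*np.pi,360,endpoint=False)
def fit(im,T,z):
    g=cv2.GaussianBlur(cv2.cvtColor(im,7),(3,3),0).astype(np.float32); Ti=np.linalg.inv(T)
    def samp(c,r):
        P=np.c_[c[0]+r*np.cos(ph),c[1]+r*np.sin(ph),np.full(360,z),np.ones(360)]@Ti.T
        uv=cv2.projectPoints(P[:,:3]*[1,-1,-1],np.zeros(3),np.zeros(3),ci["intrinsics"],ci["dist"])[0].reshape(-1,2).astype(np.float32)
        return cv2.remap(g,uv[:,0],uv[:,1],1).ravel()
    f=lambda c:-np.mean(samp(c,.09)-samp(c,.086))
    return min((minimize(f,[.497+a,-.023+b],method="Nelder-Mead",options=dict(initial_simplex=np.array([.497+a,-.023+b])+np.array([[0,0],[.003,0],[0,.003]]))) for a in(-.006,0,.006) for b in(-.006,0,.006)),key=lambda r:r.fun)
for z in(.105,.108,.110):
    r=fit(d["a"],d["T1"],z); print(z,r.x,r.fun)
psi=-.077; Y=np.array([-np.sin(psi),np.cos(psi)]); o=down(-np.pi/2+psi)
seat=np.array([.5180,-.2613]); gp=seat+.003*Y
command_gripper(1)
move_pose([*gp,.23],o); print(movel([*gp,.138],until_force=5))
command_gripper(0); print("w",get_grip_width()*88,get_finger_force(),get_tcp_pos(),get_ft_force())
gp=gp+.002*Y; movel([*gp,.138],v=.05); print(get_ft_force())
movel([*gp,.235]); print("w",get_grip_width()*88,get_ft_force())
C=np.array([.4988,-.0234]); s=C-.0865*Y+.003*Y
movel([*s,.235],v=.2); wait(.2)
T=camT("wrist"); a=read_camera("wrist"); np.savez("w3.npz",T=T,a=a); cv2.imwrite("pics/w3.png",a[:,:,::-1]); print(get_tcp_pos(),get_time())
E
```

```text
0.105 [ 0.4988 -0.0236] -84.69441986083984
0.108 [ 0.4988 -0.0231] -84.23406219482422
0.11 [ 0.4988 -0.0227] -79.7856674194336
False
w 26.42315103147328 29.98296171426773 [ 0.5197 -0.2581  0.1398] [-0.1986  3.3871 13.5121]
[-0.676  -1.208  11.4675]
w 26.543918089441256 [-0.2845 -0.0683 -1.6092]
[ 0.4925 -0.1074  0.2349] 16.6583
```

View pics/w3.png

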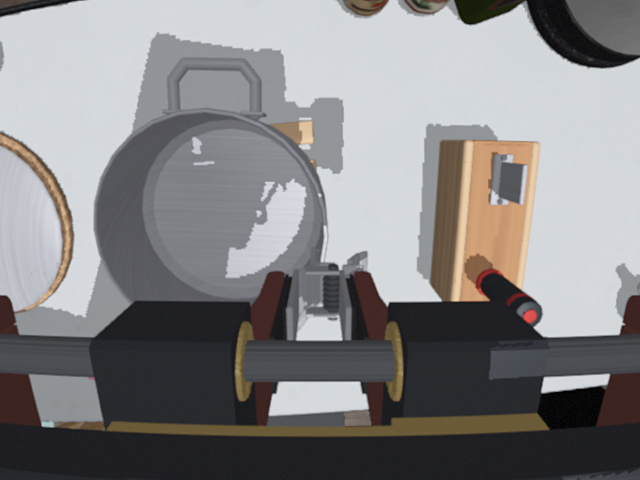

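The clip is held upright at the rim, near (325,290) in the picture, and the stand's tongue is now bare. I lower it with a force stop.

```bash
python3 - <<'E'
from h import *
psi=-.077; Y=np.array([-np.sin(psi),np.cos(psi)])
C=np.array([.4988,-.0231]); s=C-.0865*Y+.003*Y
movel([*s,.185],v=.15)
h=movel([*s,.126],v=.04,until_force=4); print(h,get_tcp_pos(),get_ft_force(),get_grip_width()*88)
if get_tcp_pos()[2]<.142:
    z=get_tcp_pos()[2]
    print(movel([*(s-.005*Y),z],v=.02,until_force=3),get_tcp_pos(),get_ft_force())
    command_gripper(1); wait(.2)
    p=get_tcp_pos(); movel([p[0],p[1],.27],v=.2)
    o2=down(-np.pi/2)
    move_pose([.38,-.15,.30],o2)
    T=camT("wrist"); a=read_camera("wrist"); sc=read_camera("scene")
    np.savez("w4.npz",T=T,a=a,sc=sc)
    cv2.imwrite("pics/w4.png",np.hstack([cv2.resize(a[0:300,0:400,::-1],(400,300)),cv2.resize(sc[200:350,250:450,::-1],(400,300),interpolation=3)]))
print(get_time())
E
```

```text
True [ 0.4923 -0.1062  0.1328] [-0.6488  0.4699  5.2245] 26.636899387178417
True [ 0.4922 -0.109   0.1329] [-0.1082 -1.8168  2.6585]
21.3
```

View pics/w4.png

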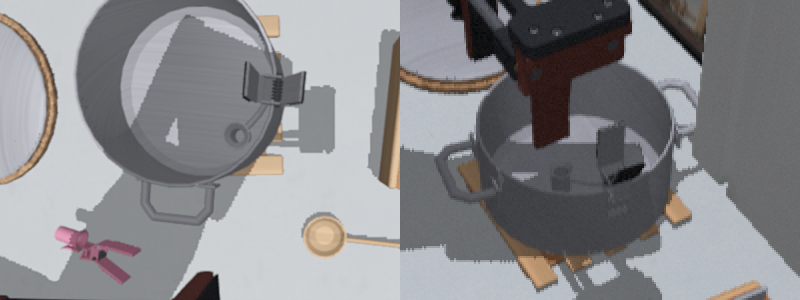

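The clip is fully down on the rim, with its tube inside the pot at about (237,133). I zoom in to locate the tube mouth.

```bash
python3 - <<'E'
from h import *
d=np.load("w4.npz"); cv2.imwrite("pics/c4.png",np.hstack([cv2.resize(d["a"][90:165,205:280,::-1],(400,400),interpolation=3),cv2.resize(d["sc"][260:310,305:355,::-1],(400,400),interpolation=3)]))
psi=-.077; Rz=R.from_euler("z",psi).as_matrix()[:2,:2]; C=np.array([.4988,-.0231])
for dx in(0,-.0017):
    g=C+Rz@[dx-.04,-.09+.028]; X=np.array([*g,.12]); print(X,proj("wrist",X,d["T"]),proj("scene",X,camT("scene")))
E
```

```text
[ 0.4541 -0.0818  0.12  ] [237.1123 132.7765] [332.2821 284.0137]
[ 0.4525 -0.0817  0.12  ] [237.0393 134.8274] [331.3848 284.3294]
```

View pics/c4.png

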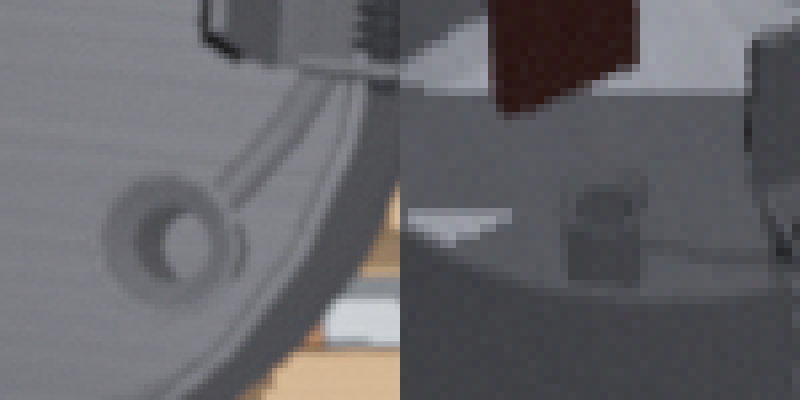

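The tube mouth's outer ring is centred at (236.5,135) in the wrist view and (331,285.3) in the scene view. Both match (0.4525, −0.0815) at z = 0.12, so I fetch the probe.

```bash
python3 - <<'E'
from h import *
o=down(.88); p=np.array([.4288,-.2541]); g=np.array([.4525,-.0814])
command_gripper(.8)
move_pose([*p,.20],o); print(movel([*p,.097],until_force=5))
command_gripper(0); print("w",get_grip_width()*88,get_finger_force(),get_tcp_pos(),get_ft_force())
movel([*p,.255]); print("w",get_grip_width()*88,get_ft_force())
movel([*g,.255],v=.2)
movel([*g,.215],v=.1); wait(.1); f0=get_ft_force()
h=movel([*g,.137],v=.04,until_force=3); print(h,get_tcp_pos(),get_ft_force()-f0,get_grip_width()*88)
sc=read_camera("scene"); cv2.imwrite("pics/s5.png",cv2.resize(sc[200:350,250:450,::-1],(800,600),interpolation=3))
print(get_time())
E
```

```text
False
w 22.47494603328214 29.997306168079376 [ 0.4288 -0.2541  0.097 ] [-0.5065  0.3692 -0.1881]
w 22.643331066485835 [-1.154  -0.4065 -0.0599]
True [ 0.4518 -0.0813  0.1422] [-0.532  -1.3217  0.7551] 22.84970318071529
30.1833
```

```bash
python3 - <<'E'
from h import *
command_gripper(.6); wait(.2)
p=get_tcp_pos(); movel([p[0],p[1],.26],v=.15); movel([.42,.05,.32],v=.25)
move_pose([.33,-.13,.32],down(-np.pi/2)); wait(.3)
a=read_camera("wrist"); T=camT("wrist"); sc=read_camera("scene"); u=proj("wrist",np.array([.48,-.08,.12]),T).astype(int); print(u)
x,y=max(u[0]-75,0),max(u[1]-75,0)
cv2.imwrite("pics/f.png",np.hstack([cv2.resize(a[y:y+150,x:x+150,::-1],(400,400)),cv2.resize(sc[195:345,250:400,::-1],(400,400))]))
print(get_time())
E
```

```text
[260  43]
34.8167
```

View pics/f.png

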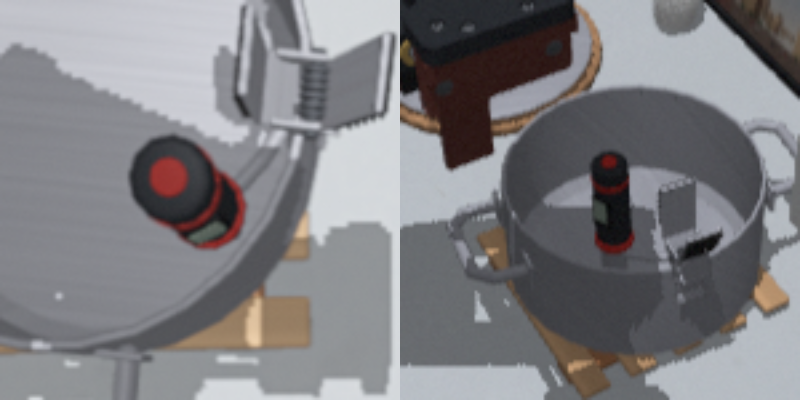

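The probe stands upright with its collar on the tube (right crop, about (613,240)). The clip grips the rim and the gripper is clear of everything, so I hand in.

```bash
python3 -c "
from station import *
print(job_done())"
```

```text
the job is handed in; nothing more can be done
None
```

I handed the job in at about 35 s of the 69 s allowed, with the lid on the cork mat, the clip fully down on the pot's rim, and the probe seated to its collar in the guide tube; the station returned no verdict.

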